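# Slide the sample tray across the gap onto the drying stand

## Robot

A 6-joint arm with a two-finger parallel gripper is mounted at the origin on a cart in front of the work surface, level with it; the furniture and walls round the work are solid. World frame = base frame: x ahead of the robot, y to its left, z up, the work surface at z = 0. Lengths are in m, angles in rad, forces in N, time in s.
With the tool pointing down it reaches from about 0.3 to 0.775 m from the base axis. Payload 14.6 kg.
Tool frame: the origin (TCP) lies between the finger pads; the fingertips stand 14 mm ahead of it and the grasp point (between the pads) lies 5 mm behind it; z points along the fingers, y is the line along which they close (so a half turn about z gives the same grasp; the last joint's range is limited). The gripper opens to 94 mm and grips with 3 to 60 N. Pads are 16 mm wide; open, the fingers measure 119 mm over their backs; the gripper's body (75 mm by 177 mm) begins 78 mm behind the grasp point.
Start: joints at [-1.258, 0.3, 1.521, -0, 1.321, -0.067], TCP at [0.204, -0.511, 0.219] pointing down, gripper open.
Joint ranges: [-3.03, 3.03], [-0.79, 2.21], [0.23, 2.52], [-1.04, 4.18], [0, 3.07], [-2.55, 2.55]. Speed limits (rad/s): [2.22, 2.22, 2.57, 3.14, 3.14, 3.14].

## Interface

Orientations are given as [roll, pitch, yaw] about the fixed x, y, z axes, in that order (R = Rz(yaw) Ry(pitch) Rx(roll)).
In Python, from station import ctrl gives the robot as it stands. The module is installed in compiled form; this text tells all that it offers.
- The arm moves only by the tool move_arm, never from a script. Its argument "targets" is a list of rows, each a list of 7 numbers: the opening, from -1 (shut) to 1 (fully open), then the shift along the tool's x, y, z in units of 50 mm (1.0 is 50 mm), then the turn, a rotation vector about the tool's x, y, z in rad. A call has 1 to 12 rows; each row is the pose to reach, as a shift and turn from the pose commanded when the call began, along the tool's axes at that moment; what a row does not reach only later rows make up. A row lasts 1/10 s, in which the tool goes at most 50 mm and 8.59 degrees, less where a joint would pass 70% of its speed; a pose out of reach is approached as far as the arm can. A call with a gripper value outside its range is refused whole. The fingers move at their own pace and stop on an object; "grip_force" is the grip in N (left out, the last holds). Time passes only in rows, so rows that repeat a pose let the fingers close. It gives the time, the measured TCP pose, the force, the opening and the grip force at its end, in the units of the state.
- ctrl.get_obs(): the state, without advancing time (a new reading comes with each control period).
- ctrl.camera(name): name is "side" or "top" or "wrist"; returns (picture, depth): 480x640x3 uint8, red, green, blue; 480x640 float32, m along the optical axis (not along the pixel's ray), 0 where there is no reading.
- ctrl.camera_params(name): a dict with "intrinsics" (3x3 intrinsics, pixels), "rvec" (rotation vector, rad) and "tvec" (3), from world to camera coordinates, as OpenCV has them; the wrist camera has in their place "T_tool_cam" (4x4, takes a point from camera to tool coordinates, whose origin is the TCP and whose axes are the flange's). Camera axes: x right, y down, z forward; pixel columns grow to the right and rows downward; lengths in m; the calibration is good to about 2 mm. A picture is of the moment at which its call begins: read the wrist's pose just before it. camera_params takes no time and is no camera call.
- ctrl.hand_in(): hands the job in; it is judged then, once.
Trained networks look in the newest picture that a camera, given by its name, has taken for a name from the list of things; names that differ only in an ending like _2 or _b are one class to them, and where a whole thing is asked for, a point or a joint stands for the part that bears it (a point fixed in the world has none). Each returns a list of dicts, best first, with "score" (0 to 1); they miss things now and then, are a little off and sometimes report something else, mostly with a low value. They report only what shows in the picture. A call takes as long as a camera call.
- ctrl.cut_out(camera, target): "region" (480x640 bool, what is visible of it) and "point" ([column, row] in pixels, amid what is visible of it).
- ctrl.tip_of(camera, target): "point" ([column, row] in pixels: a listed point, or the origin of a listed thing).
The state is a dict: "time_s": time; "qpos": joint angles; "joint_vel": joint speeds; "tau": joint torques, N m; "ee_pos": TCP position; "eef_rot": TCP orientation; "force": force on the tool from outside, world axes, zero at the start; "moment": the same for the moment, N m; "grip_width": finger opening in m; "grip_force": force on a finger pad.
Only numpy, scipy, OpenCV 4.12 (cv2) and the standard library are available. Lean on these libraries where they do the work, as an engineer would, in place of code of your own. Each camera call takes 0.05 s, during which the arm holds its last target. There are 200 camera calls.

## Task

Push the steel tray holding the two freshly painted tin lids straight across the gap from the loading stand onto the slatted drying stand, until the whole tray stands on the drying stand and square to it, with nothing hanging over its edges. The paint is wet: slide the tray, do not lift it, keep it level so that it never sags into the gap, and keep both lids in it.

Things in the scene. Friction and masses are not known exactly. Their poses are not given: they have to be found in the camera images.
- sample_tray: Plain open steel tray, 110 mm (its x) by 150 mm (its y, the way it travels), 30 mm high, with an 8 mm rolled rim; about 0.35 kg, balanced near its middle. Starts flat on the solid-topped loading stand, within 15 mm of its middle each way and 7 degrees of its heading. Origin: centre of the underside; z up. A smaller empty tray on the bench is not part of the job.
- drying_stand: Fixed low stand, deck of 5 slats along its y. Deck 170 mm (x) by 190 mm (y), top 60 mm above the bench. The loading stand (same size, height and heading, grey solid top) faces one of its y ends, left or right, across an open gap of 40 to 60 mm, in line to 8 mm. Origin: centre of its foot on the bench, 60 mm below the deck; z up.
- lid_large: Round tin lid with wet blue paint, 68 mm across, 9 mm high, lying loose in the tray on its 6 mm thick floor. Origin: centre of its underside.
- lid_small: Round tin lid with wet red paint, 60 mm across, 9 mm high, lying loose in the tray on its 6 mm thick floor. Origin: centre of its underside.

How it is judged:
At the end, for the whole second after the job is handed in: The tray rests level on the drying stand's deck, its middle within 22 mm of the deck's middle along the slats and 30 mm across them (so that it does not hang over the edges), turned no more than 11 degrees from the slats, at rest, with both lids still lying in it (y of sample_tray in the frame of drying_stand between -0.022 and 0.022 m and x of sample_tray in the frame of drying_stand between -0.03 and 0.03 m and z of sample_tray in the frame of drying_stand between 0.056 and 0.064 m and angle between the y axis of sample_tray and the y axis of drying_stand, either way round below 0.2 rad and angle between sample_tray's own z axis and vertical below 0.04 rad and linear speed of sample_tray below 0.01 m/s and horizontal distance between each of lid_large, lid_small and sample_tray below 0.06 m and z of lid_large in the frame of sample_tray between -0.002 and 0.02 m and z of lid_small in the frame of sample_tray between -0.002 and 0.02 m); the robot touches nothing.
It fails at once if the tray tilts by more than 5.7 degrees (sags into the gap or is tipped up) (angle between sample_tray's own z axis and vertical above 0.1 rad).
It fails at once if the tray is lifted more than 15 mm off the level of the decks (z of sample_tray in the frame of drying_stand above 0.075 m).
It fails at once if a lid comes out of the tray (horizontal distance between any of lid_large, lid_small and sample_tray above 0.085 m).
It also fails if it takes over 38 s, if anything falls off the work surface, if the arm or the gripper's body presses on something with over 40 N, if the wrist force passes 120 N, or if a joint passes its speed limit or range.

## Working session

There is one attempt and no reset: what is moved stays moved. The work goes in short steps, Python scripts to look and compute and a tool call to move; the robot and the scene stay as the last step left them, time stands still between calls to the robot, and variables do not carry over. Pictures are saved under pics/ and viewed, at most 10 in all, crops included, and the job is handed in when it is done.

Besides the shell and the picture viewer there is one more tool, called as name([rows], argument=value, ...), one row to a line, values as JSON. move_arm: Moves the arm, as the interface text tells. Its arguments: {"type":"object","properties":{"targets":{"type":"array"},"grip_force":{"type":"number"}},"required":["targets"]}

```bash
mkdir -p pics; cat > h.py <<'E'
import numpy as np, cv2
from station import ctrl
def cam(n):
    p=ctrl.camera_params(n); im,d=ctrl.camera(n); R=cv2.Rodrigues(np.array(p["rvec"],float))[0]; return im,d,np.array(p["intrinsics"]),R,np.array(p["tvec"],float).ravel()
def world(d,K,R,t):
    v,u=np.mgrid[:480,:640]; c=np.stack([(u-K[0,2])/K[0,0]*d,(v-K[1,2])/K[1,1]*d,d],-1)
    return (c-t)@R
E
cat > m.py <<'E'
from h import *
import sys
im,d,K,R,t=cam("top"); cv2.imwrite(f"pics/{sys.argv[1]}.png",im[:,:,::-1]); W=world(d,K,R,t)
for n in ["sample_tray","drying_stand","lid_large","lid_small"]:
    for r in ctrl.cut_out("top",n)[:2]:
        m=r["region"]&(d>0); P=W[m]
        if len(P)<20: print(n,r["score"],len(P)); continue
        zt=np.percentile(P[:,2],95)
        Q=P[(P[:,2]>(zt-.012 if n!="sample_tray" else 0.05))]
        b=cv2.minAreaRect(Q[:,:2].astype(np.float32)*1000)
        print(n,round(r["score"],2),r["point"],"z95",zt.round(3),"rect",np.round(b[0],1),np.round(b[1],1),round(b[2],1),len(Q))
o=ctrl.get_obs();print({k:np.round(v,3) for k,v in o.items()})
E
python3 m.py a
python3 -c "
from h import *
im=cam('side')[0];cv2.imwrite('pics/s.png',im[:,:,::-1])"
```

```text
sample_tray 0.73 [226.4, 216.8] z95 0.09 rect [536.7 363.9] [115.3 157.9] 1.0 3948
drying_stand 0.91 [368.7, 229.9] z95 0.061 rect [512.4 122.1] [190.6 170.1] 89.2 7486
lid_large 0.91 [204.2, 219.5] z95 0.075 rect [527.3 393.8] [66.9 66.3] 34.5 1373
lid_small 0.76 [246.4, 207.4] z95 0.074 rect [545.9 324.4] [58.  55.8] 46.3 1032
{'time_s': np.float64(0.25), 'qpos': array([-1.258,  0.3  ,  1.521,  0.   ,  1.321, -0.067]), 'joint_vel': array([ 0.   , -0.002, -0.002,  0.   , -0.001, -0.001]), 'tau': array([-2.0000e-03, -5.3126e+01, -3.5247e+01,  7.1000e-02,  2.3000e-02,
       -0.0000e+00]), 'ee_pos': array([ 0.204, -0.511,  0.219]), 'eef_rot': array([-3.141, -0.   ,  0.38 ]), 'force': array([0.644, 0.582, 0.037]), 'moment': array([-0.022, -0.023, -0.071]), 'grip_force': np.float64(0.0), 'grip_width': np.float64(0.094)}
```

View pics/a.png

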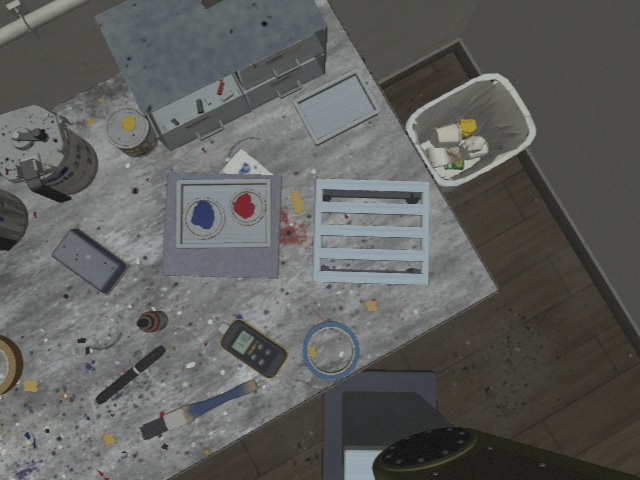

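View pics/s.png

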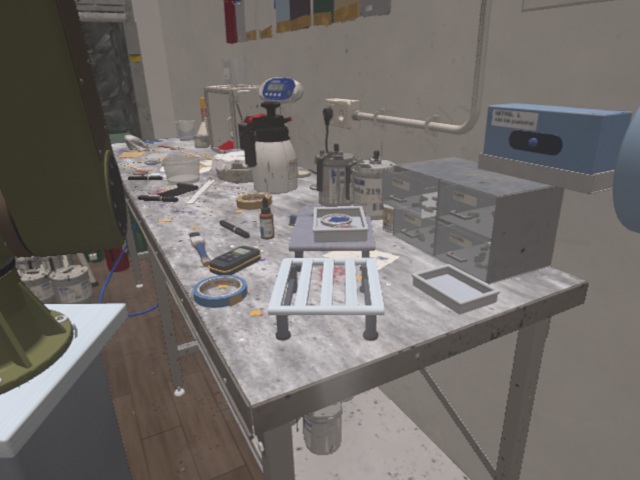

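The loading stand and tray (about 226,217) sit to the left of the drying stand (369,230), so the push is along −y. The blue lid is at (204,219) and the red at (246,207). I'll check the clearance behind the tray.

```bash
python3 - <<'E'
from h import *
im,d,K,R,t=cam("top");W=world(d,K,R,t).reshape(-1,3)[d.ravel()>0]
def mx(x0,x1,y0,y1):
    m=(W[:,0]>x0)&(W[:,0]<x1)&(W[:,1]>y0)&(W[:,1]<y1);return round(float(W[m,2].max()),3) if m.any() else None
for y in np.arange(-.1,.66,.04): print(round(y,2),[mx(x,x+.04,y,y+.04) for x in np.arange(.38,.78,.04)])
m=(abs(W[:,2]-.06)<.006)&(W[:,1]>.24)&(W[:,1]<.48)&(W[:,0]>.4)&(W[:,0]<.62);Q=W[m]
print(np.percentile(Q,[.5,99.5],axis=0))
m=(W[:,2]>.083)&(W[:,2]<.1)&(abs(W[:,0]-.537)<.075)&(abs(W[:,1]-.364)<.095)
print(cv2.minAreaRect(W[m,:2].astype(np.float32)*1000))
R0=cv2.Rodrigues(np.array([0,0,.38]))[0]@np.diag([1,-1,-1])
print("toolshift call1 to (.37,-.03,.219):",((np.array([.37,-.03,.219])-[.204,-.511,.219])@R0/.05).round(2))
E
```

```text
-0.1 [0.003, 0.003, 0.003, -0.003, None, None, None, None, -0.453, -0.453]
-0.06 [0.003, 0.004, 0.003, 0.002, 0.001, None, None, None, None, None]
-0.02 [0.003, 0.003, 0.003, 0.003, 0.003, 0.002, -0.0, None, None, None]
0.02 [0.004, 0.062, 0.062, 0.064, 0.062, 0.063, 0.003, 0.002, -0.001, None]
0.06 [0.006, 0.063, 0.063, 0.063, 0.062, 0.062, 0.003, 0.003, 0.003, 0.002]
0.1 [0.006, 0.063, 0.063, 0.063, 0.062, 0.062, 0.003, 0.003, 0.027, 0.028]
0.14 [0.003, 0.062, 0.062, 0.063, 0.062, 0.062, 0.005, 0.029, 0.028, 0.025]
0.18 [0.002, 0.062, 0.063, 0.063, 0.062, 0.062, 0.003, 0.027, 0.008, 0.027]
0.22 [0.004, 0.003, 0.004, 0.004, 0.005, 0.004, 0.003, 0.028, 0.027, 0.176]
0.26 [0.005, 0.063, 0.091, 0.092, 0.092, 0.09, 0.003, 0.003, 0.003, 0.178]
0.3 [0.004, 0.063, 0.091, 0.076, 0.076, 0.092, 0.004, 0.171, 0.177, 0.177]
0.34 [0.003, 0.063, 0.092, 0.077, 0.077, 0.091, 0.125, 0.172, 0.178, 0.178]
0.38 [0.003, 0.063, 0.094, 0.076, 0.09, 0.092, 0.171, 0.177, 0.177, 0.177]
0.42 [0.003, 0.063, 0.091, 0.091, 0.092, 0.091, 0.173, 0.177, 0.178, 0.178]
0.46 [0.003, 0.058, 0.059, 0.057, 0.056, 0.056, 0.156, 0.178, 0.177, 0.177]
0.5 [0.005, 0.017, 0.004, 0.004, 0.003, 0.005, 0.065, 0.064, 0.176, 0.177]
0.54 [0.033, 0.034, 0.032, 0.005, 0.004, 0.003, 0.065, 0.064, 0.063, 0.252]
0.58 [0.029, 0.033, 0.034, 0.028, 0.145, 0.161, 0.183, 0.145, 0.241, 0.274]
0.62 [0.003, 0.032, 0.034, 0.03, 0.161, 0.161, 0.176, 0.144, 0.249, 0.274]
[[0.43465598 0.27343517 0.05457154]
 [0.60369306 0.46024203 0.06590697]]
((533.6751098632812, 360.11248779296875), (109.22767639160156, 150.56362915039062), 1.0128650665283203)
toolshift call1 to (.37,-.03,.219): [ 6.65 -7.7   0.  ]
```

move_arm([
  [0.28,6.65,-7.7,0,0,0,-1.19],
  [0.28,6.65,-7.7,0,0,0,-1.19],
  [0.28,6.65,-7.7,0,0,0,-1.19],
  [0.28,6.65,-7.7,0,0,0,-1.19],
  [0.28,6.65,-7.7,0,0,0,-1.19],
  [0.28,6.65,-7.7,0,0,0,-1.19],
  [0.28,6.65,-7.7,0,0,0,-1.19],
  [0.28,6.65,-7.7,0,0,0,-1.19],
  [0.28,6.65,-7.7,0,0,0,-1.19],
  [0.28,6.65,-7.7,0,0,0,-1.19],
  [0.28,6.65,-7.7,0,0,0,-1.19],
  [0.28,6.65,-7.7,0,0,0,-1.19],
])

```text
time_s: 1.55
ee_pos: [0.3701, -0.029, 0.2195]
eef_rot: [-3.142, 0.0, 1.573]
force: [0.6, -1.0, -0.2]
grip_width: 0.0604
grip_force: 0.0
```

```bash
python3 - <<'E'
from h import *
im,d,K,R,t=cam("top");W=world(d,K,R,t).reshape(-1,3)[d.ravel()>0]
for y in np.arange(.34,.54,.02):
    m=(W[:,2]>.13)&(W[:,2]<.2)&(W[:,0]>.55)&(W[:,0]<.8)&(W[:,1]>y)&(W[:,1]<y+.02);print(round(y,2),np.percentile(W[m,0],[0,2]).round(3) if m.any() else 0)
E
```

```text
0.34 [0.675 0.676]
0.36 [0.664 0.666]
0.38 [0.653 0.656]
0.4 [0.644 0.646]
0.42 [0.633 0.635]
0.44 [0.63  0.632]
0.46 [0.657 0.662]
0.48 [0.692 0.7  ]
0.5 [0.728 0.734]
0.52 [0.766 0.769]
```

move_arm([
  [0.28,9.9,3.0,0,0,0,0],
  [0.28,9.9,3.0,0,0,0,0],
  [0.28,9.9,3.0,0,0,0,0],
  [0.28,9.9,3.0,0,0,0,0],
  [0.28,9.9,3.0,0,0,0,0],
  [0.28,9.9,3.0,0,0,0,0],
  [0.28,9.9,3.0,0,0,0,0],
  [0.28,9.9,3.0,0,0,0,0],
  [0.28,9.9,3.0,0,0,0,0],
  [0.28,9.9,3.0,0,0,0,0],
  [0.28,9.9,3.0,0,0,0,0],
  [0.28,9.9,3.0,0,0,0,0],
])

```text
time_s: 2.8
ee_pos: [0.5222, 0.4643, 0.2178]
eef_rot: [-3.14, 0.001, 1.569]
force: [0.4, -0.7, -0.1]
grip_width: 0.0602
grip_force: 0.0
```

move_arm([
  [0.28,0,0,0.6,0,0,0],
  [0.28,0,0,1.2,0,0,0],
  [0.28,0,0,1.8,0,0,0],
  [0.28,0,0,2.3,0,0,0],
  [0.28,0,0,2.6,0,0,0],
  [0.28,0,0,2.74,0,0,0],
  [0.28,0,0,2.74,0,0,0],
])

```text
time_s: 3.5
ee_pos: [0.521, 0.4639, 0.0825]
eef_rot: [-3.141, 0.0, 1.569]
force: [-0.3, -0.1, 0.1]
grip_width: 0.0602
grip_force: 0.0
```

```bash
python3 m.py b
```

```text
sample_tray 0.68 [228.7, 207.4] z95 0.09 rect [533.9 359.1] [109.5 148.7] 0.9 3480
sample_tray 0.46 [204.9, 216.1] z95 0.074 rect [528.5 395. ] [70.1 65.5] 45.0 1409
drying_stand 0.72 [369.9, 230.9] z95 0.061 rect [512.6 122.5] [189.8 170.3] 89.2 7370
lid_large 0.78 [203.3, 221.5] z95 0.074 rect [520.9 381.2] [102.8  65.2] 65.6 1358
lid_small 0.84 [246.4, 206.4] z95 0.075 rect [546.5 326. ] [57.6 56.9] 1.6 1022
{'time_s': np.float64(3.75), 'qpos': array([0.677, 0.752, 1.165, 0.   , 1.222, 0.677]), 'joint_vel': array([ 0.001,  0.005,  0.006, -0.   , -0.003,  0.001]), 'tau': array([-1.8700e-01, -7.5200e+01, -3.3941e+01,  6.0000e-02, -3.0000e-02,
       -4.0000e-03]), 'ee_pos': array([0.521, 0.465, 0.084]), 'eef_rot': array([ 3.14e+00, -1.00e-03,  1.57e+00]), 'force': array([ 0.942,  1.02 , -0.67 ]), 'moment': array([-0.048, -0.009, -0.018]), 'grip_force': np.float64(0.0), 'grip_width': np.float64(0.06)}
```

View pics/b.png

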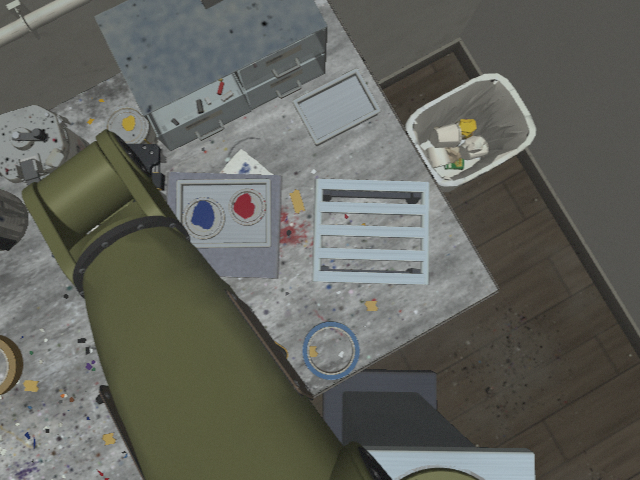

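move_arm([
  [0.28,-0.2,0,0,0,0,0],
  [0.28,-0.35,0,0,0,0,0],
  [0.28,-0.42,0,0,0,0,0],
  [0.28,-0.5,0,0,0,0,0],
  [0.28,-0.6,-0.01,0,0,0,0],
  [0.28,-0.8,-0.03,0,0,0,0],
  [0.28,-1.0,-0.05,0,0,0,0],
  [0.28,-1.2,-0.07,0,0,0,0],
  [0.28,-1.35,-0.08,0,0,0,0],
  [0.28,-1.4,-0.085,0,0,0,0],
  [0.28,-1.4,-0.085,0,0,0,0],
])

```text
time_s: 4.85
ee_pos: [0.5161, 0.3943, 0.0824]
eef_rot: [-3.141, 0.001, 1.569]
force: [0.6, 0.2, -0.0]
grip_width: 0.0603
grip_force: 0.0
```

```bash
python3 m.py c
```

```text
sample_tray 0.93 [259.9, 210.4] z95 0.089 rect [527.5 306.7] [110.7 144.3] 0.7 3049
drying_stand 0.83 [369.4, 230.1] z95 0.061 rect [512.6 122.2] [190.2 170.4] 89.3 7038
lid_large 0.55 [242.3, 218.9] z95 0.075 rect [509.6 318.5] [114.8  37.9] 32.2 794
lid_small 0.97 [279.2, 213.4] z95 0.074 rect [538.5 273.5] [55.4 54.8] 1.6 996
{'time_s': np.float64(5.1), 'qpos': array([ 0.597,  0.651,  1.34 , -0.   ,  1.151,  0.598]), 'joint_vel': array([ 0.001, -0.   ,  0.001, -0.   , -0.002, -0.   ]), 'tau': array([-1.0100e-01, -6.9446e+01, -3.2706e+01,  5.9000e-02, -2.2000e-02,
        2.0000e-03]), 'ee_pos': array([0.516, 0.395, 0.082]), 'eef_rot': array([-3.141,  0.   ,  1.57 ]), 'force': array([-0.154, -0.207,  0.358]), 'moment': array([-0.026, -0.077, -0.053]), 'grip_force': np.float64(0.0), 'grip_width': np.float64(0.06)}
```

move_arm([
  [0.28,-0.1,-0.008,0,0,0,0],
  [0.28,-0.25,-0.02,0,0,0,0.01],
  [0.28,-0.45,-0.035,0,0,0,0.01],
  [0.28,-0.65,-0.05,0,0,0,0.01],
  [0.28,-0.85,-0.07,0,0,0,0.01],
  [0.28,-1.05,-0.085,0,0,0,0.01],
  [0.28,-1.25,-0.1,0,0,0,0.01],
  [0.28,-1.45,-0.12,0,0,0,0.01],
  [0.28,-1.65,-0.13,0,0,0,0.01],
  [0.28,-1.85,-0.15,0,0,0,0.01],
  [0.28,-2.0,-0.16,0,0,0,0.01],
  [0.28,-2.05,-0.165,0,0,0,0.01],
])

```text
time_s: 6.3
ee_pos: [0.5078, 0.2916, 0.0826]
eef_rot: [3.142, -0.0, 1.559]
force: [0.4, 1.7, 0.0]
grip_width: 0.0602
grip_force: 0.8
```

```bash
python3 m.py d
```

```text
sample_tray 0.55 [361.1, 227.3] z95 0.089 rect [517.3 171.9] [133.9  99.6] 13.3 2302
lid_large 0.66 [359.6, 224.1] z95 0.089 rect [518.3 183.7] [110.4 101.5] 0.8 767
lid_large 0.53 [287.0, 223.8] z95 0.073 rect [509.  258.9] [19.2 40.7] 89.9 65
lid_small 0.77 [343.3, 220.3] z95 0.074 rect [529.6 172. ] [58.5 57.2] 88.6 1090
lid_small 0.6 [393.5, 228.6] z95 0.061 rect [512.2 122.2] [189.1 170.5] 89.7 4735
{'time_s': np.float64(6.55), 'qpos': array([ 0.46 ,  0.522,  1.548, -0.   ,  1.072,  0.471]), 'joint_vel': array([ 0.003,  0.001, -0.001,  0.   ,  0.002, -0.   ]), 'tau': array([-2.2700e-01, -6.1450e+01, -3.1104e+01,  5.7000e-02, -1.6000e-02,
       -3.0000e-03]), 'ee_pos': array([0.508, 0.293, 0.082]), 'eef_rot': array([-3.142,  0.   ,  1.56 ]), 'force': array([ 0.892,  0.288, -1.295]), 'moment': array([ 0.018, -0.122, -0.045]), 'grip_force': np.float64(0.0), 'grip_width': np.float64(0.06)}
```

View pics/d.png

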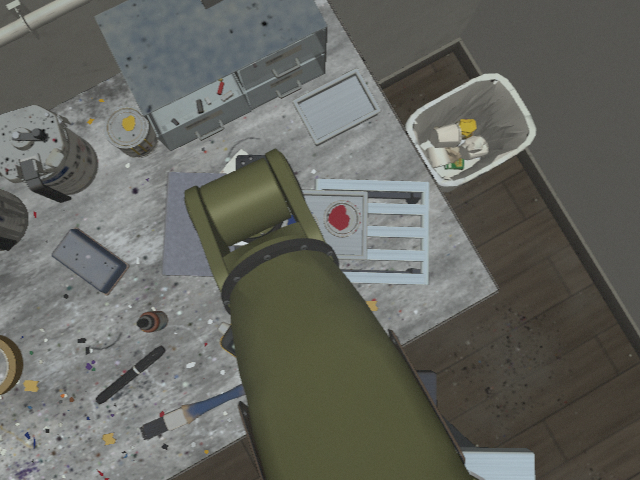

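The tray (front edge at column 367) is level and already on the slats, with the red lid in place at (340,218). I'll finish the push.

move_arm([
  [0.28,-0.1,-0.008,0,0,0,0],
  [0.28,-0.25,-0.02,0,0,0,0],
  [0.28,-0.45,-0.035,0,0,0,0],
  [0.28,-0.65,-0.05,0,0,0,0],
  [0.28,-0.85,-0.065,0,0,0,0],
  [0.28,-1.05,-0.08,0,0,0,0],
  [0.28,-1.25,-0.095,0,0,0,0],
  [0.28,-1.4,-0.1,0,0,0,0],
  [0.28,-1.52,-0.11,0,0,0,0],
  [0.28,-1.62,-0.12,0,0,0,0],
  [0.28,-1.67,-0.12,0,0,0,0],
  [0.28,-1.67,-0.12,0,0,0,0],
])

```text
time_s: 7.75
ee_pos: [0.5009, 0.2087, 0.0824]
eef_rot: [-3.141, 0.0, 1.56]
force: [0.2, 0.8, -1.1]
grip_width: 0.0602
grip_force: 0.0
```

move_arm([
  [0.28,0.2,0,0,0,0,0],
  [0.28,0.7,0,0,0,0,0],
  [0.28,1.2,0,-0.5,0,0,0],
  [0.28,2.0,0,-1.5,0,0,0],
  [0.28,3.0,0,-2.4,0,0,0],
  [0.28,4.0,0,-2.4,0,0,0],
  [0.28,5.0,0,-2.4,0,0,0],
  [0.28,5.0,0,-2.4,0,0,0],
])

```text
time_s: 8.55
ee_pos: [0.5023, 0.4632, 0.2029]
eef_rot: [3.141, -0.001, 1.562]
force: [0.2, -0.4, 0.5]
grip_width: 0.0602
grip_force: 0.0
```

```bash
python3 m.py e
```

```text
sample_tray 0.81 [377.5, 234.8] z95 0.089 rect [511.9 123.6] [148.8 110.1] 89.8 3919
drying_stand 0.76 [368.2, 198.2] z95 0.061 rect [512.4 122.5] [190.2 170.5] 89.4 4253
lid_large 0.72 [349.1, 233.9] z95 0.075 rect [506.9 158.7] [67.5 66.1] 11.2 1394
lid_small 0.69 [395.5, 223.6] z95 0.074 rect [523.7  89.2] [59.5 59.2] 88.1 1106
{'time_s': np.float64(8.8), 'qpos': array([ 0.685,  0.614,  1.111, -0.   ,  1.417,  0.696]), 'joint_vel': array([-0.018, -0.016,  0.011,  0.   , -0.   , -0.003]), 'tau': array([ 1.5410e+00, -7.0519e+01, -3.6948e+01,  1.1100e-01, -2.5000e-02,
        3.7000e-02]), 'ee_pos': array([0.503, 0.459, 0.202]), 'eef_rot': array([-3.141e+00,  1.000e-03,  1.560e+00]), 'force': array([-0.686, -0.075,  0.28 ]), 'moment': array([ 0.005, -0.067,  0.049]), 'grip_force': np.float64(0.0), 'grip_width': np.float64(0.06)}
```

View pics/e.png

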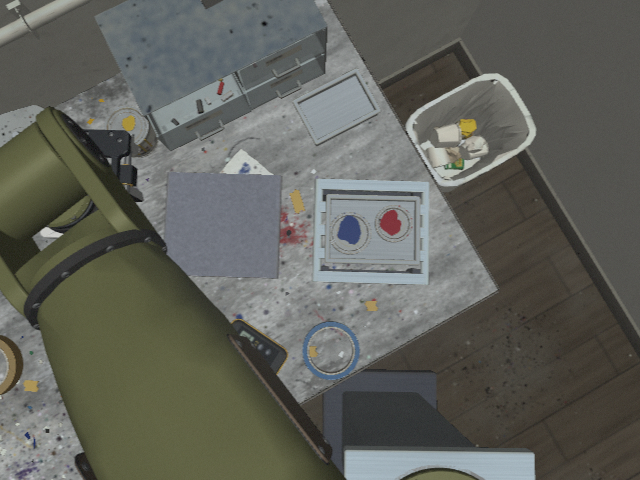

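The tray is centred on the slats (around 373,232), square to them, with the blue (349,230) and red (391,222) lids inside and the arm clear.

```bash
python3 -c "
from station import ctrl
print(ctrl.hand_in())"
```

```text
the job is handed in; nothing more can be done
None
```

I slid the tray across the gap onto the drying stand and handed the job in at about 9 s; the last camera check showed it within about 1 mm of the deck's middle, under 1° from square, both lids in it and the arm clear, but the hand-in call returned no verdict.

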